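# Third hand at the bottle rack: ring, then press the rail to the sprung bar

## Task

Ring for your colleague by pressing the call button on the table fully down and letting it come right up again; then take the long wooden rail (not the short board), stand it on edge on the base board of the bottle rack between the two side cheeks, and press it flat against the rack's sprung aluminium bar, gently, until the bar is pushed in about half of its travel and never to the end of it. Finish while still holding the rail down on the base board and pressed there steadily, so that your colleague can screw it in: do not let go. Leave the other things on the table as they stand.

Things in the scene. Friction and masses are not known exactly. Their poses are not given: they have to be found in the camera images.
- call (a joint): the round white push cap (40 mm across) of the call button, a small grey housing fixed on the table: 0 m up, 0.008 m fully down; a spring pushes it back up (about 5 N when fully down)
- call_top (a point): centre of the top of the call button's cap; it goes down with the cap; z is up
- rack: half-built pale wooden bottle rack, fixed to the table. Origin: centre of its underside; x points to its sprung bar, y along the bar, z up. Base board 150 mm (x) by 200 mm (y), its top 18 mm above the table; a cheek 12 mm thick stands on each y edge (inner faces at y = -88 and +88 mm, top 48 mm above the table); the wall behind the bar, at x = 63 to 75 mm, is also 48 mm high. The -x side is open
- bar_face (a point): centre of the flat face of the sprung aluminium bar that the rail is pressed against; the face looks to the rack's -x. At rest it lies at x = 33 mm, y = 0, z = 34 mm in the rack's frame; it moves with the bar. Bar 150 mm long (y), from 20 to 48 mm above the table, 14 mm thick; axes as the rack's
- stop_bar (a joint): how far the sprung bar is pushed in along the rack's +x: 0 m at rest, 0.016 m at the end of its travel. Its springs give 2.8 N at rest and 0.7 N more per mm: 8.4 N half-way (8 mm)
- rail_center (a point): centre of the long wooden rail, loose, about 0.2 kg: 22 mm thick (its x), 160 mm long (its y), 80 mm high (its z), standing on edge on the table at the start; the same both ways round
- offcut_center (a point): centre of the short wooden board, same wood, 22 mm thick (x), 100 mm long (y), 80 mm high (z), standing on edge on the table: not needed, leave alone
- tumbler_a: drinking glass, 68 mm across, 95 mm high; origin at the centre of its underside: leave alone
- tumbler_b: drinking glass like the other, 68 mm across, 95 mm high; origin at the centre of its underside: leave alone
- green_bottle: green glass bottle, 68 mm across, 235 mm high; origin at the centre of its underside: leave alone
- juice_bottle: small orange juice bottle with blue cap, 56 mm across, 130 mm high; origin at the centre of its underside: leave alone
- driver: screwdriver lying on the table for the colleague, 200 mm long along its x: leave alone
- coasters: stack of cork coasters, 96 mm across, 30 mm high; origin at the centre of its underside: leave alone
Things that resemble listed ones, but are neither listed nor needed, are in the scene too. Of the things that look like the part that bears call, the middle-sized one is meant. Leave any orange look-alike of the part that bears rail_center alone.

How it is judged:
By the outcome, as a careful person would: the job done as asked, in the order asked, and still so for the second after the job is handed in, while the arm keeps its last pose, push and grip.
It also fails if it takes over 64 s, if anything falls off the work surface, if the arm or the gripper's body presses on something with over 40 N, if the wrist force passes 120 N, or if a joint passes its speed limit or range.

## Robot

A 7-joint arm with a two-finger parallel gripper is mounted at the origin on the work surface. World frame = base frame: x ahead of the robot, y to its left, z up, the work surface at z = 0. Lengths are in m, angles in rad, forces in N, time in s.
With the tool pointing down it reaches from about 0.425 to 0.925 m from the base axis. Payload 6.8 kg.
Tool frame: the origin (TCP) lies on the centre line of the jaws, within the pads' length; the fingertips stand 17 mm ahead of it and the grasp point (between the pads) lies 2 mm behind it; z points along the fingers, x is the direction in which the jaws open and shut, and the axes are right-handed (so a half turn about z gives the same grasp; the last joint's range is limited). The gripper opens to 85 mm and grips with 20 to 120 N. Pads are 22 mm wide; open, the fingers measure 114 mm over their backs; the gripper's body (76 mm by 85 mm) begins 54 mm behind the grasp point. The pads swing forward as they close: fully open they stand 13 mm farther back than shut.
Start: joints at [1.107, 0.477, 0.022, 1.555, -0.011, 1.109, -0.083], TCP at [0.235, -0.633, 0.248] pointing down, gripper open.
Joint ranges: [-2.96, 2.96], [-0.34, 2.1], [-1.41, 1.46], [0.24, 2.44], [-1.37, 4.51], [0.17, 1.92], [-2.96, 2.96]. Speed limits (rad/s): [2.39, 2.39, 3.14, 3.14, 3.14, 3.14, 3.14].

## Interface

Orientations are given as a unit quaternion [w, x, y, z].
In Python, from station import status, read_camera, camera_model, bot gives the robot as it stands.
- The arm moves only by the tool arm_command, never from a script. Its argument "series" is a list of rows, each a list of 3 entries, a list of its own where there are three numbers: the finger opening in mm, from 0 to 85.4, then the shift along the tool's x, y, z in mm, then the turn about the tool's z in rad. In form: [[gripper, [dx, dy, dz], roll], ...]. A call has 1 to 8 rows; each row is the pose to reach, as a shift and turn from the pose commanded when the call began, along the tool's axes at that moment; what a row does not reach only later rows make up. A row lasts 1/8 s, in which the tool goes at most 62.5 mm and 10.7 degrees, less where a joint would pass 70% of its speed; a pose out of reach is approached as far as the arm can. A call with a gripper value outside its range is refused whole. The fingers move at their own pace and stop on an object; "squeeze" is the grip in N (left out, the last holds). Time passes only in rows, so rows that repeat a pose let the fingers close. It gives the time, the measured TCP pose, the force and the opening at its end, in the units of the state.
- status.get_obs(): the state, without advancing time (a new reading comes with each control period).
- read_camera(name): name is "side" or "top" or "wrist"; returns the picture (480x640x3 uint8, blue, green, red); there is no depth.
- camera_model(name): a dict with "fov_y" (degrees; the focal length in pixels is half the picture's height over the tangent of half this angle, whatever the lens; pixels are square), "cx", "cy" (the principal point, pixels), "k1" (the pictures are not rectified: a ray, as slopes to the right and down, at radius r is drawn at 1 + k1 r^2 times it, then the intrinsics apply), "R" (3x3) and "t" (3): a world point X has camera coordinates R X + t. Camera axes: x right, y down, z forward; pixel columns grow to the right and rows downward; lengths in m; the calibration is good to about 2 mm. A picture is of the moment at which its call begins: read the wrist's pose just before it. camera_model takes no time and is no camera call; for the wrist camera it gives the pose at the moment of the call.
- bot.hand_in(): hands the job in, once; it reports no verdict.
The state is a dict: "t": time; "q": joint angles; "joint_vel": joint speeds; "joint_torque": joint torques, N m; "eef_pos": TCP position; "tool_rot": TCP orientation; "contact_force": force on the tool from outside, world axes, zero at the start; "torque": the same for the moment, N m; "gripper_width": opening from 0.0 (shut) to 1.0 (fully open).
Only numpy, scipy, OpenCV 4.12 (cv2) and the standard library are available. Lean on these libraries where they do the work, as an engineer would, in place of code of your own. Each camera call takes 0.05 s, during which the arm holds its last target.

## Working session

There is one attempt and no reset: what is moved stays moved. The work goes in short steps, Python scripts to look and compute and a tool call to move; the robot and the scene stay as the last step left them, time stands still between calls to the robot, and variables do not carry over. Pictures are saved under pics/ and viewed, and the job is handed in when it is done.

Besides the shell and the picture viewer there is one more tool, called after ">>>" in YAML: its name, and indented under it one key for each argument. arm_command: Moves the arm, as the interface text tells. Its arguments: {"type":"object","properties":{"series":{"type":"array"},"squeeze":{"type":"number"}},"required":["series"]}

```bash
ls; mkdir -p pics; python3 - <<'E'
from station import status, read_camera, camera_model, bot
import cv2
print(status.get_obs())
for n in ("side","top","wrist"):
    m=camera_model(n); print(n,m)
    cv2.imwrite(f"pics/{n}0.png",read_camera(n))
E
```

```text
pics
{'t': 0.0, 'q': array([ 1.10692954,  0.47778266,  0.02235561,  1.55647731, -0.01148287,
        1.10928532, -0.08309887]), 'joint_vel': array([ 0.00033479, -0.00068442,  0.00045714,  0.00188103, -0.00019289,
       -0.00127676,  0.00060006]), 'joint_torque': array([-3.14904582e-04, -5.96457160e+01,  1.60784293e+00, -2.81190974e+01,
        1.24289698e-02,  9.47297638e-03, -5.09779943e-05]), 'eef_pos': array([ 0.23488418, -0.63220746,  0.24732678]), 'tool_rot': array([-4.53862020e-04,  8.21073418e-01, -5.70821872e-01, -7.91169711e-04]), 'contact_force': array([ 0.05824352, -1.16394934, -0.11843614]), 'torque': array([-0.03673518, -0.02666988, -0.04590757]), 'gripper_width': 1.0005176681265093}
side {'fov_y': 49.31051243283747, 'cx': 320.66822020448853, 'cy': 240.9820202932322, 'k1': -0.12662838740003127, 'R': array([[ 0.95050437, -0.31069622,  0.00304878],
       [-0.22596578, -0.69795916, -0.67955314],
       [ 0.21326252,  0.64522931, -0.73361995]]), 't': array([-0.46736649,  0.20802722,  0.97593877])}
top {'fov_y': 46.870039077595884, 'cx': 319.01313579375943, 'cy': 246.40583046018511, 'k1': -0.126191623384363, 'R': array([[-0.02599082, -0.99944713,  0.02073445],
       [-0.98725495,  0.022405  , -0.15756167],
       [ 0.15701   , -0.02456534, -0.98729145]]), 't': array([0.07067836, 0.5524153 , 0.99590357])}
wrist {'fov_y': 62.78759221767463, 'cx': 325.0084617789398, 'cy': 241.69649752242887, 'k1': -0.0882306715268096, 'R': array([[ 0.34829695, -0.93738197, -0.00206722],
       [-0.89061919, -0.33160786,  0.31118111],
       [-0.29238107, -0.10654233, -0.95034838]]), 't': array([-0.6740758 , -0.041269  ,  0.38006189])}
```

View pics/top0.png

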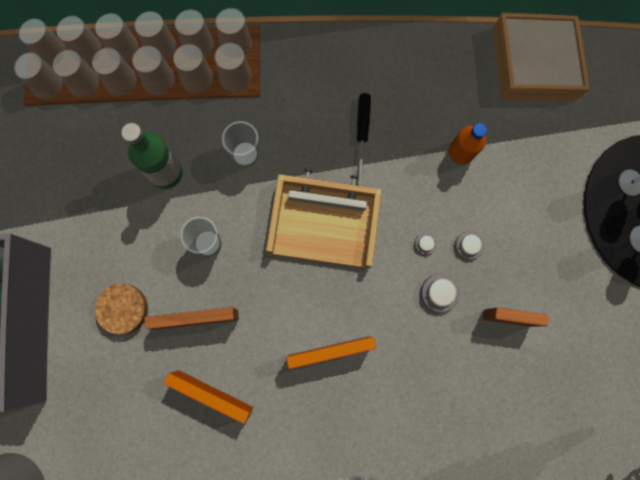

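View pics/side0.png

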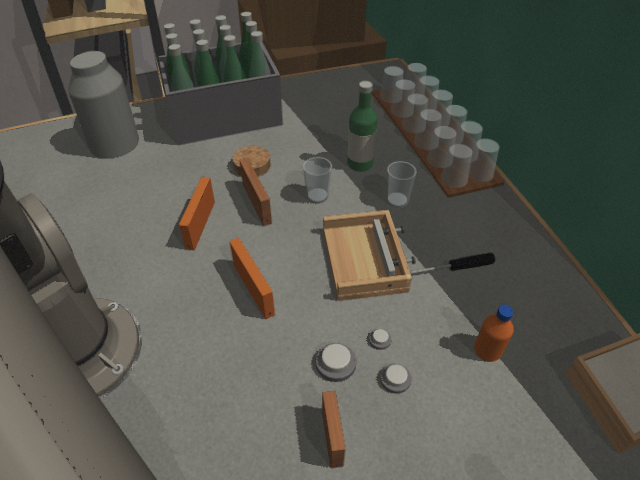

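View pics/wrist0.png

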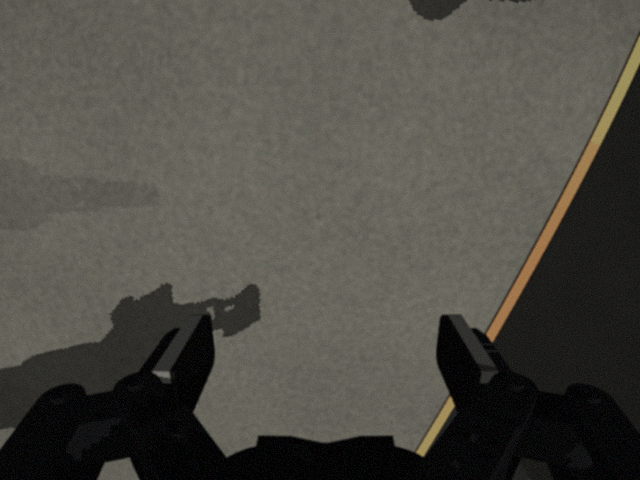

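Top view (pixels): the buttons are at (427,244) small, (470,246) middle and (440,293) large. In the side view they are at (381,338), (397,377) and (336,358). The boards are brown long (191,318), brown short (516,318), and two orange look-alikes (331,352) and (208,397). I choose the middle button (470,246) and the brown long board (191,318). Next I check both in crops and measure them.

```bash
cat > h.py <<'E'
import numpy as np, cv2
from station import status, read_camera, camera_model, bot
def ray(m,uv):
    f=240/np.tan(np.radians(m['fov_y']/2)); 
    K=np.array([[f,0,m['cx']],[0,f,m['cy']],[0,0,1]])
    p=cv2.undistortPoints(np.array([[uv]],float),K,np.array([m['k1'],0,0,0,0.]))[0,0]
    R=np.array(m['R']);t=np.array(m['t'])
    return -R.T@t, R.T@np.array([p[0],p[1],1])
def onz(m,uv,z):
    c,d=ray(m,uv); return c+d*(z-c[2])/d[2]
def tri(m1,u1,m2,u2):
    c1,d1=ray(m1,u1);c2,d2=ray(m2,u2)
    s=np.linalg.lstsq(np.c_[d1,-d2],c2-c1,rcond=None)[0]
    a=c1+s[0]*d1;b=c2+s[1]*d2
    return (a+b)/2,np.linalg.norm(a-b)
def proj(m,X):
    f=240/np.tan(np.radians(m['fov_y']/2))
    R=np.array(m['R']);t=np.array(m['t'])
    K=np.array([[f,0,m['cx']],[0,f,m['cy']],[0,0,1]])
    return cv2.projectPoints(np.array([X],float),cv2.Rodrigues(R)[0],t,K,np.array([m['k1'],0,0,0,0.]))[0][0,0]
E
python3 - <<'E'
from h import *
top=cv2.imread('pics/top0.png');side=cv2.imread('pics/side0.png');mt=camera_model('top');ms=camera_model('side')
def white(img,box):
    x0,y0,x1,y1=box;c=img[y0:y1,x0:x1];hsv=cv2.cvtColor(c,cv2.COLOR_BGR2HSV)
    m=((hsv[...,2]>165)).astype(np.uint8);cs,_=cv2.findContours(m,0,1);k=max(cs,key=cv2.contourArea)
    e=cv2.fitEllipse(k);return (e[0][0]+x0,e[0][1]+y0),e[1],e[2]
for nm,bt,bs in (('small',(410,230,445,260),(365,325,393,352)),('mid',(452,230,490,262),(380,362,415,392)),('large',(415,275,465,315),(312,338,362,380))):
    a=white(top,bt);b=white(side,bs);X,e=tri(mt,a[0],ms,b[0])
    d=np.linalg.norm(onz(mt,(a[0][0]+a[1][1]/2,a[0][1]),X[2])-onz(mt,(a[0][0]-a[1][1]/2,a[0][1]),X[2]))
    print(nm,a[0],a[1],b[0],b[1],X.round(4),round(e,4),'diam',round(d,4))
hsv=cv2.cvtColor(top,cv2.COLOR_BGR2HSV)
for p in((191,318),(516,318),(331,352),(208,397)):print(hsv[p[1],p[0]])
a=cv2.resize(top[225:320,400:500],None,fx=4,fy=4,interpolation=2)
b=cv2.resize(top[290:430,130:270],None,fx=4,fy=4,interpolation=2)[:380]
cv2.imwrite('pics/crop1.png',np.hstack([a,b[:380,:400]]))
cv2.imwrite('pics/crop2.png',cv2.resize(top[165:275,255:395],None,fx=5,fy=5,interpolation=2))
cv2.imwrite('pics/crop3.png',cv2.resize(top[290:340,130:260],None,fx=6,fy=6,interpolation=2))
cv2.imwrite('pics/crop4.png',cv2.resize(side[145:235,180:300],None,fx=6,fy=6,interpolation=2))
cv2.imwrite('pics/crop5.png',cv2.resize(side[200:310,310:430],None,fx=5,fy=5,interpolation=2))
E
```

```text
small (426.60443115234375, 242.43090915679932) (12.79764461517334, 13.372771263122559) (380.6061716079712, 335.16360569000244) (10.740899085998535, 13.608147621154785) [ 0.5614 -0.1534  0.014 ] 0.0005 diam 0.0264
mid (471.592565536499, 243.5232744216919) (16.905603408813477, 17.937105178833008) (397.0039710998535, 373.8287191390991) (16.18088722229004, 19.02227020263672) [ 0.5565 -0.2413  0.0193] 0.0003 diam 0.0359
large (442.6126537322998, 291.5819969177246) (24.280588150024414, 24.954519271850586) (336.3818950653076, 355.6230716705322) (22.283966064453125, 25.776634216308594) [ 0.464  -0.1762  0.0272] 0.0001 diam 0.0484
[ 13 175 143]
[ 12 175 163]
[ 16 243 186]
[ 16 247 186]
```

View pics/crop1.png

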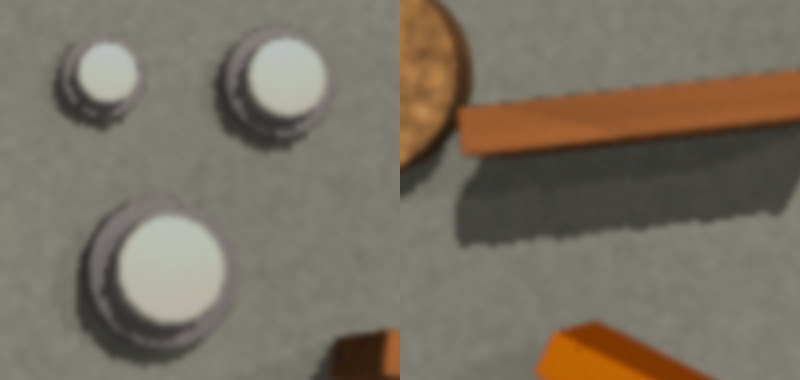

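View pics/crop2.png

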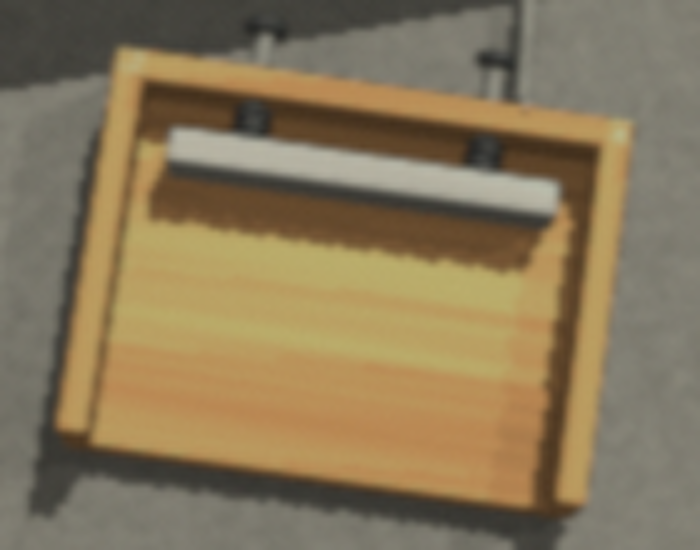

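View pics/crop3.png

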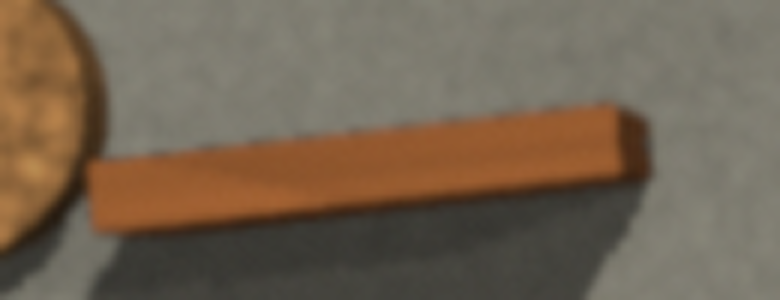

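View pics/crop4.png

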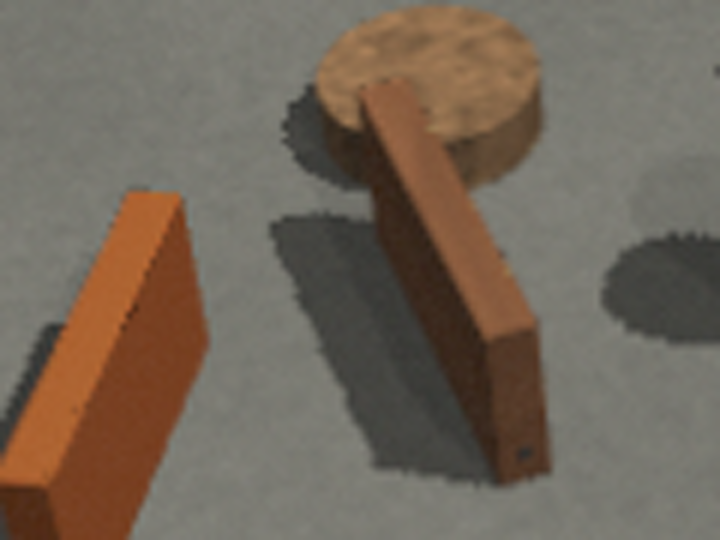

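View pics/crop5.png

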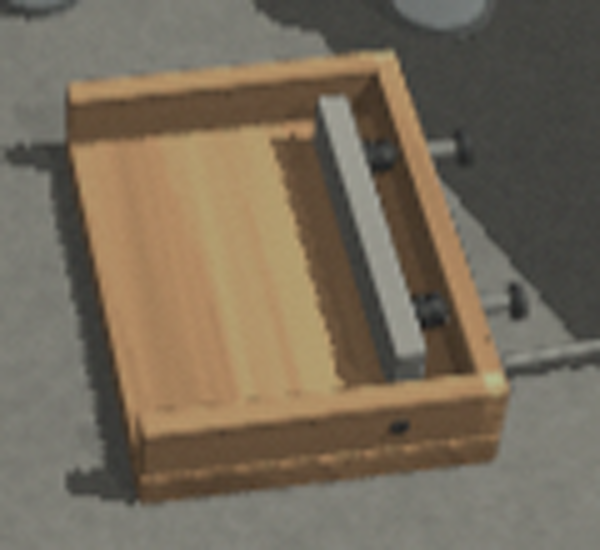

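The crops confirm it: the middle button has about a 36–40 mm cap with its top at z≈19 mm. The rail is the brown long board whose left end stands close to the coasters. The rack opens toward the robot and its bar is on the far side. Next I compute poses from the corners.

```bash
python3 - <<'E'
from h import *
mt=camera_model('top');ms=camera_model('side')
def P(c,s,o,z,m): return np.array([onz(m,((x+.5)/s-.5+o[0],(y+.5)/s-.5+o[1]),z) for x,y in c])
def rep(n,p):
    e=np.linalg.norm(np.roll(p,-1,0)-p,axis=1);ct=p.mean(0)
    d=p[1]-p[0];d2=p[2]-p[3];print(n,p[:,:2].round(4).tolist(),'edges',e.round(4),'c',ct.round(4),'yaw of long edges',np.degrees([np.arctan2(v[1],v[0]) for v in (d,d2)]).round(2))
rep('rail top',P([(88,163),(612,105),(622,178),(97,233)],6,(130,290),.08,mt))
rep('rail side',P([(360,92),(487,338),(537,322),(402,80)],6,(180,145),.08,ms))
rep('rack top',P([(118,48),(632,122),(585,508),(57,430)],5,(255,165),.048,mt))
rep('bar top',P([(170,128),(560,183),(557,217),(168,168)],5,(255,165),.048,mt))
rep('rack side',P([(70,88),(392,54),(507,381),(142,435)],5,(310,200),.048,ms))
rep('bar side',P([(318,97),(398,360),(425,354),(347,95)],5,(310,200),.048,ms))
from scipy.spatial.transform import Rotation as R
o=status.get_obs();q=o['tool_rot'];r=R.from_quat([q[1],q[2],q[3],q[0]]);print(r.as_matrix().round(3))
print('button shift',1000*r.inv().apply(np.array([.5565,-.2413,.06])-o['eef_pos']))
E
```

```text
rail top [[0.4279, 0.3739], [0.4423, 0.2166], [0.4206, 0.2138], [0.4071, 0.3709]] edges [0.1579 0.0218 0.1577 0.021 ] c [0.4245 0.2938 0.08  ] yaw of long edges [-84.77 -85.07]
rail side [[0.4073, 0.3654], [0.4218, 0.2093], [0.4413, 0.212], [0.4249, 0.3676]] edges [0.1568 0.0197 0.1565 0.0177] c [0.4239 0.2886 0.08  ] yaw of long edges [-84.7  -83.99]
rack top [[0.6945, 0.1316], [0.6614, -0.0639], [0.5136, -0.0397], [0.5475, 0.1563]] edges [0.1983 0.1498 0.1989 0.1491] c [0.6043 0.0461 0.048 ] yaw of long edges [-99.61 -99.81]
bar top [[0.6626, 0.1123], [0.638, -0.0353], [0.6248, -0.0336], [0.6469, 0.1133]] edges [0.1496 0.0133 0.1485 0.0156] c [0.6431 0.0392 0.048 ] yaw of long edges [-99.43 -98.56]
rack side [[0.5472, 0.1494], [0.6915, 0.1257], [0.6612, -0.0625], [0.5133, -0.0428]] edges [0.1462 0.1907 0.1493 0.1952] c [0.6033 0.0424 0.048 ] yaw of long edges [-9.32 -7.6 ]
bar side [[0.6494, 0.1105], [0.6238, -0.0389], [0.6355, -0.0394], [0.6621, 0.1077]] edges [0.1515 0.0116 0.1495 0.013 ] c [0.6427 0.035  0.048 ] yaw of long edges [ -99.73 -100.28]
[[ 0.348 -0.937 -0.001]
 [-0.937 -0.348  0.001]
 [-0.001  0.    -1.   ]]
button shift [-254.30469398 -437.63812175  187.86850378]
```

>>> arm_command:
  series:
    - [0,[-254,-438,0],0]
    - [0,[-254,-438,0],0]
    - [0,[-254,-438,0],0]
    - [0,[-254,-438,0],0]
    - [0,[-254,-438,0],0]
    - [0,[-254,-438,0],0]
    - [0,[-254,-438,0],0]
    - [0,[-254,-438,0],0]
  squeeze: 60

```text
t: 1.15
eef_pos: [0.5541, -0.2454, 0.2482]
tool_rot: [0.0, 0.821, -0.571, 0.0]
contact_force: [1.5, -0.4, 0.4]
gripper_width: -0.0
```

>>> arm_command:
  series:
    - [0,[0,0,60],0]
    - [0,[0,0,100],0]
    - [0,[0,0,100],0]

```text
t: 1.52
eef_pos: [0.5508, -0.246, 0.1451]
tool_rot: [0.001, 0.821, -0.571, -0.004]
contact_force: [-0.7, -0.7, 1.0]
gripper_width: 0.003
```

```bash
python3 - <<'E'
from h import *
o=status.get_obs();m=camera_model('wrist');im=read_camera('wrist');print(o['eef_pos'],o['contact_force'])
hsv=cv2.cvtColor(im,cv2.COLOR_BGR2HSV);k=((hsv[...,2]>165)&(hsv[...,1]<70)).astype(np.uint8)
for c in cv2.findContours(k,0,1)[0]:
    if cv2.contourArea(c)>200:
        e=cv2.fitEllipse(c);print(e[0],e[1],onz(m,e[0],.0193).round(4))
p=proj(m,[.5565,-.2413,.0193]);print(p)
cv2.drawMarker(im,tuple(int(v) for v in p),(0,0,255));cv2.imwrite('pics/w1.png',im)
E
```

```text
[ 0.5507827  -0.24601575  0.14510903] [-0.68938335 -0.66973691  1.00958698]
(182.2232666015625, 299.0607604980469) (19.278076171875, 56.10608673095703) [ 0.4704 -0.1659  0.0193]
(321.2483825683594, 228.83168029785156) (52.010353088378906, 54.24465560913086) [ 0.5545 -0.2413  0.0193]
(197.78269958496094, 174.81895446777344) (39.20864486694336, 42.102325439453125) [ 0.5608 -0.1542  0.0193]
[322.22272129 226.13065825]
```

View pics/w1.png

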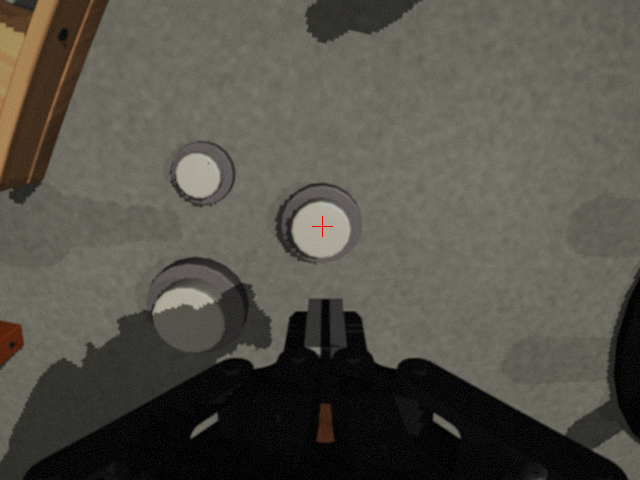

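The middle button is at wrist pixel (321,229), and the wrist estimate agrees with the triangulated one within 2 mm.

>>> arm_command:
  series:
    - [0,[0,0,50],0]
    - [0,[0,0,80],0]
    - [0,[0,0,80],0]
    - [0,[0,0,80],0]

```text
t: 2.08
eef_pos: [0.555, -0.2478, 0.0709]
tool_rot: [-0.001, 0.821, -0.571, 0.002]
contact_force: [0.2, 0.2, 0.5]
gripper_width: 0.001
```

```bash
python3 - <<'E'
from h import *
from scipy.spatial.transform import Rotation as R
o=status.get_obs();q=o['tool_rot'];r=R.from_quat([q[1],q[2],q[3],q[0]]);print(o['eef_pos'],o['contact_force'],o['joint_vel'].round(3))
print('button shift',1000*r.inv().apply(np.array([.5555,-.2413,.0193])-o['eef_pos']))
E
```

```text
[ 0.55496915 -0.24776081  0.07088681] [0.18392884 0.21114059 0.47728291] [-0.001 -0.009 -0.001 -0.     0.001 -0.006  0.002]
button shift [-6.00505551 -2.58979883 51.57959948]
```

>>> arm_command:
  series:
    - [0,[-6,-3,10],0]
    - [0,[-6,-3,25],0]
    - [0,[-6,-3,33],0]
    - [0,[-6,-3,36],0]
    - [0,[-6,-3,38],0]

```text
t: 2.7
eef_pos: [0.5542, -0.2398, 0.0325]
tool_rot: [0.0, 0.821, -0.571, -0.0]
contact_force: [-10.7, 6.2, 38.4]
gripper_width: -0.001
```

```bash
python3 - <<'E'
from h import *
o=status.get_obs();print(o['eef_pos'],o['contact_force'],o['joint_vel'].round(3))
cv2.imwrite('pics/s2.png',cv2.resize(read_camera('side')[280:430,300:480],None,fx=4,fy=4))
E
```

```text
[ 0.55422716 -0.23979576  0.03253748] [-10.7444841    6.21038506  38.40916576] [-0.002  0.003 -0.001 -0.     0.004 -0.006 -0.005]
```

View pics/s2.png

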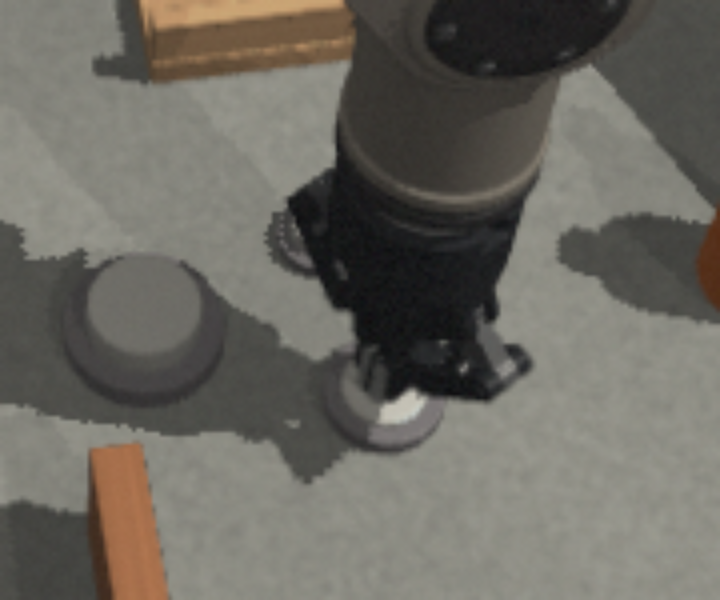

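38 N up, far above the 5 N spring, so the cap is at its bottom. I lift off.

>>> arm_command:
  series:
    - [0,[0,0,-6],0]
    - [0,[0,0,-14],0]
    - [0,[0,0,-40],0]
    - [30,[0,0,-90],0]
    - [30,[0,0,-140],0]
    - [30,[0,0,-180],0]

```text
t: 3.5
eef_pos: [0.5538, -0.2409, 0.2122]
tool_rot: [0.0, 0.821, -0.571, 0.0]
contact_force: [1.7, -0.8, -0.8]
gripper_width: 0.348
```

```bash
python3 - <<'E'
from h import *
from scipy.spatial.transform import Rotation as R
o=status.get_obs();print(o['eef_pos'],o['contact_force'],o['q'].round(3))
q=o['tool_rot'];r=R.from_quat([q[1],q[2],q[3],q[0]]);
T=r.as_matrix();print('tool x yaw',np.degrees(np.arctan2(T[1,0],T[0,0])))
print('rail shift',1000*r.inv().apply(np.array([.4242,.2912,o['eef_pos'][2]])-o['eef_pos']))
cv2.imwrite('pics/s3.png',cv2.resize(read_camera('side')[280:430,300:480],None,fx=4,fy=4))
E
```

```text
[ 0.55382847 -0.24092937  0.21224414] [ 1.66619557 -0.81525517 -0.79832432] [ 0.427  0.402 -0.156  1.761  0.074  0.984 -0.973]
tool x yaw -69.65590838914511
rail shift [-5.44002079e+02 -6.34563721e+01 -4.81060624e-01]
```

View pics/s3.png

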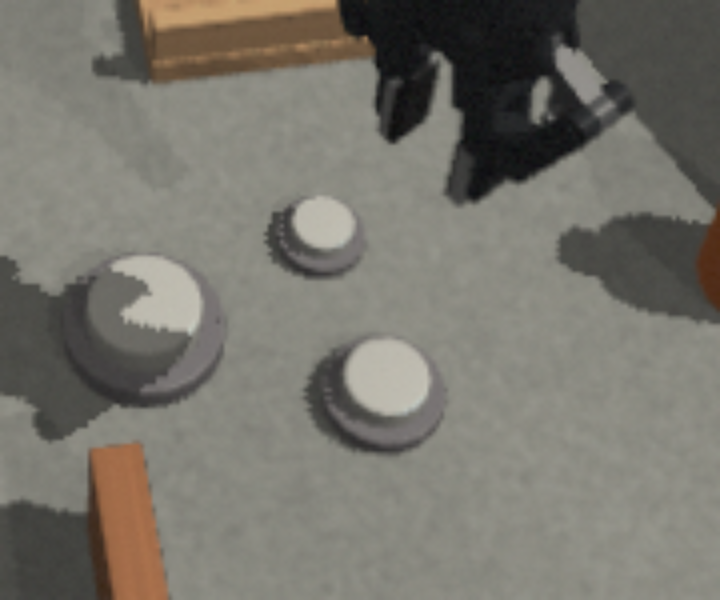

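The button is back up (side crop: cap at (387,378), raised as before). On to the rail.

>>> arm_command:
  series:
    - [60,[-544,-63,0],-0.18]
    - [60,[-544,-63,0],-0.36]
    - [60,[-544,-63,0],-0.54]
    - [60,[-544,-63,0],-0.72]
    - [60,[-544,-63,0],-0.9]
    - [60,[-544,-63,0],-1.08]
    - [60,[-544,-63,0],-1.305]
    - [60,[-544,-63,0],-1.305]

```text
t: 4.55
eef_pos: [0.4344, 0.2464, 0.2101]
tool_rot: [0.0, 0.999, 0.046, 0.0]
contact_force: [1.8, 0.3, 0.7]
gripper_width: 0.705
```

>>> arm_command:
  series:
    - [60,[0,0,0],0]
    - [60,[0,0,0],0]
    - [60,[0,0,0],0]

```text
t: 4.92
eef_pos: [0.4355, 0.2433, 0.2099]
tool_rot: [0.001, 0.999, 0.043, -0.0]
contact_force: [-0.1, 0.3, 0.5]
gripper_width: 0.702
```

```bash
python3 - <<'E'
from h import *
from scipy.spatial.transform import Rotation as R
o=status.get_obs();m=camera_model('wrist');im=read_camera('wrist');print(o['eef_pos'],o['joint_vel'].round(3),o['q'].round(2))
q=o['tool_rot'];r=R.from_quat([q[1],q[2],q[3],q[0]]);
T=r.as_matrix();print('tool x yaw',np.degrees(np.arctan2(T[1,0],T[0,0])))
print('rail shift',1000*r.inv().apply(np.array([.4242,.2912,o['eef_pos'][2]])-o['eef_pos']))
print('tcp ground px',proj(m,[*o['eef_pos'][:2],.08]))
cv2.imwrite('pics/w2.png',im)
E
```

```text
[0.43547905 0.24333435 0.20990009] [ 0.005 -0.001 -0.004 -0.004 -0.003 -0.001 -0.005] [-0.09  0.3  -0.63  1.97  0.22  0.94 -0.75]
tool x yaw 4.97387796322313
rail shift [ -7.0865505  -48.66327974  -0.05722269]
tcp ground px [326.21282229 236.03115426]
```

View pics/w2.png

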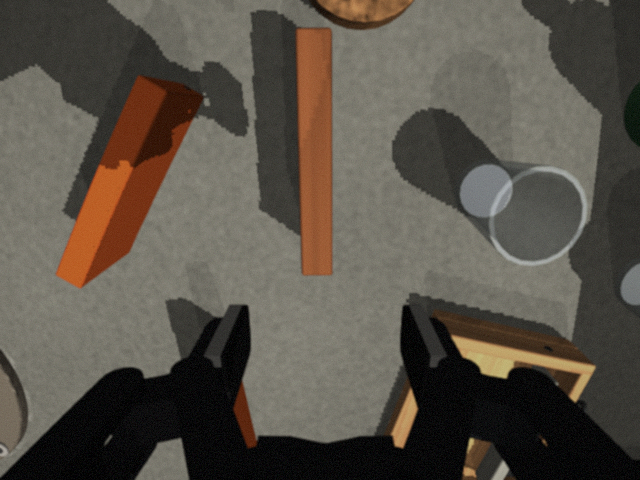

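The wrist picture shows the rail top between rows 29 and 275, columns ~298–332. It is clear of the coasters and well aligned with the tool.

```bash
cat >> h.py <<'E'
from scipy.spatial.transform import Rotation as Ro
def tool():
    o=status.get_obs();q=o['tool_rot'];r=Ro.from_quat([q[1],q[2],q[3],q[0]]);T=r.as_matrix()
    return o,r,np.degrees(np.arctan2(T[1,0],T[0,0]))
def woodmask(im,lo,hi):
    return cv2.inRange(cv2.cvtColor(im,cv2.COLOR_BGR2HSV),lo,hi)
E
python3 - <<'E'
from h import *
o,r,y=tool();m=camera_model('wrist');im=cv2.imread('pics/w2.png')
k=woodmask(im,(5,100,60),(18,220,255));c=[c for c in cv2.findContours(k,0,1)[0] if cv2.pointPolygonTest(c,(315,150),False)>0][0]
b=cv2.boxPoints(cv2.minAreaRect(c));print(b)
for b in (b,[(298,29),(331,29),(332.5,275),(302,275)]):
    p=np.array([onz(m,tuple(map(float,u)),.08) for u in b]);print(p.round(4)[:,:2].tolist(),p.mean(0),np.linalg.norm(np.roll(p,-1,0)-p,axis=1))
    d=(p[1]+p[0]-p[2]-p[3]);print(np.degrees(np.arctan2(d[1],d[0])))
    print('shift',1000*r.inv().apply(p.mean(0)-o['eef_pos']))
E
```

```text
[[294.99997  28.     ]
 [330.99997  28.     ]
 [330.99997 274.99997]
 [294.99997 274.99997]]
[[0.4057, 0.3708], [0.427, 0.3726], [0.4414, 0.2152], [0.4162, 0.213]] [0.42258001 0.29289323 0.08      ] [0.02137651 0.15807041 0.02530725 0.15819739]
94.49470275472312
shift [ -8.54176293 -50.45253854 129.9788012 ]
[[0.4076, 0.3704], [0.4271, 0.372], [0.4424, 0.2153], [0.4211, 0.2134]] [0.42453619 0.29278102 0.08      ] [0.01960281 0.15751826 0.02143593 0.1575824 ]
95.25707336259197
shift [ -6.60268855 -50.17103967 129.9785583 ]
```

>>> arm_command:
  series:
    - [60,[-7,-50,0],0]
    - [60,[-7,-50,20],0]
    - [60,[-7,-50,60],0]
    - [60,[-7,-50,90],0]
    - [60,[-7,-50,90],0]
    - [60,[-7,-50,90],0]

```text
t: 5.72
eef_pos: [0.4243, 0.2944, 0.1213]
tool_rot: [-0.0, 0.999, 0.044, 0.001]
contact_force: [0.1, 0.1, 0.2]
gripper_width: 0.703
```

```bash
python3 - <<'E'
from h import *
o,r,y=tool();m=camera_model('wrist');im=read_camera('wrist');print(o['eef_pos'],y,o['contact_force'])
print('shift',1000*r.inv().apply(np.array([.4243,.2925,.061])-o['eef_pos']))
print('left/right pad centre', proj(m,o['eef_pos']))
cv2.imwrite('pics/w3.png',im)
E
```

```text
[0.42425422 0.29444814 0.12132037] 5.084588550484959 [0.10673515 0.0878447  0.18834675]
shift [-0.19724089  1.98014808 60.31902181]
left/right pad centre [326.84645644 341.24800745]
```

View pics/w3.png

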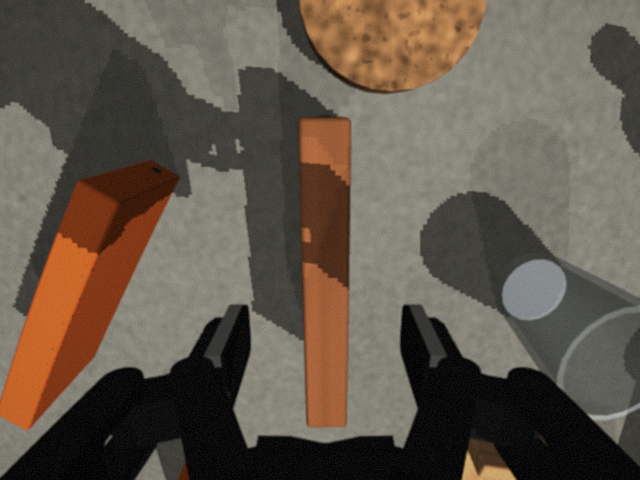

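Rail centred between the open fingers. Go down and grip.

>>> arm_command:
  series:
    - [60,[0,2,30],0]
    - [60,[0,2,55],0]
    - [60,[0,2,60],0]
    - [60,[0,2,60],0]
    - [10,[0,2,60],0]
    - [10,[0,2,60],0]
    - [10,[0,2,60],0]
    - [10,[0,2,60],0]
  squeeze: 80

```text
t: 6.78
eef_pos: [0.4242, 0.2929, 0.0613]
tool_rot: [-0.0, 0.999, 0.045, 0.001]
contact_force: [0.3, -1.0, 6.1]
gripper_width: 0.249
```

```bash
python3 - <<'E'
from h import *
o,r,y=tool();m=camera_model('wrist');im=read_camera('wrist');print(o['eef_pos'],y,o['contact_force'],o['gripper_width']*85.4)
cv2.imwrite('pics/w4.png',im);cv2.imwrite('pics/s4.png',cv2.resize(read_camera('side')[100:280,150:350],None,fx=3,fy=3))
E
```

```text
[0.42420098 0.29291178 0.06126973] 5.149638046385601 [ 0.29723286 -0.99096737  6.08799641] 21.28850424863837
```

View pics/w4.png

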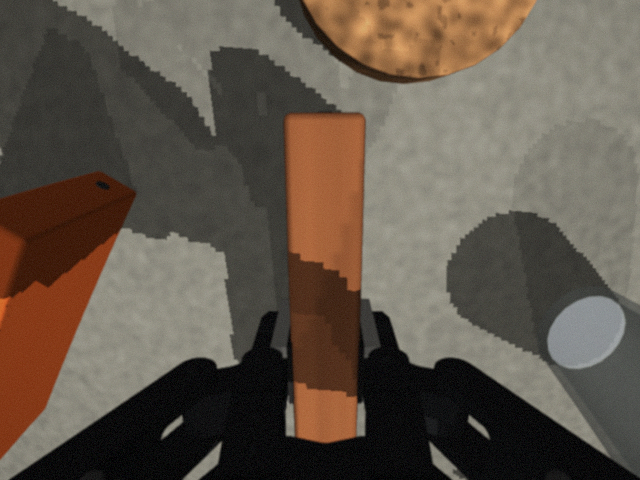

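View pics/s4.png

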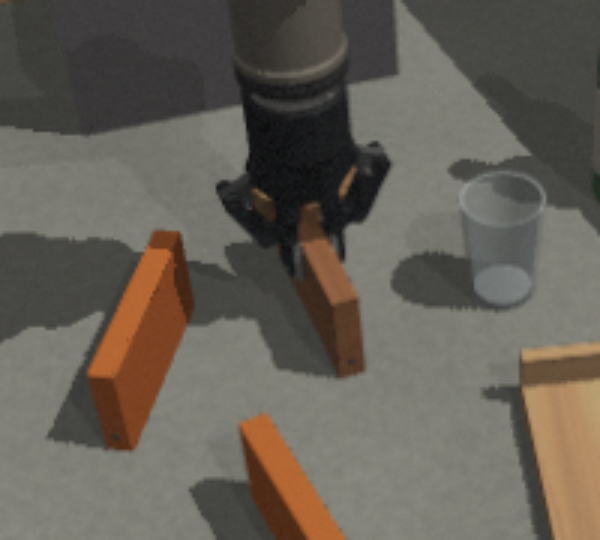

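Gripped at ~21.5 mm opening. I lift clear of everything, then go above the rack.

>>> arm_command:
  series:
    - [10,[0,0,-20],0]
    - [10,[0,0,-50],0]
    - [10,[0,0,-100],0]
    - [10,[0,0,-140],0]
    - [10,[0,0,-140],0]
  squeeze: 100

```text
t: 7.5
eef_pos: [0.4249, 0.2938, 0.2033]
tool_rot: [-0.001, 0.999, 0.045, 0.003]
contact_force: [0.2, 0.4, -2.6]
gripper_width: 0.244
```

>>> arm_command:
  series:
    - [10,[30,50,0],0.05]
    - [10,[60,98,0],0.12]
    - [10,[92,150,0],0.19]
    - [10,[122,198,0],0.257]
    - [10,[150,244,0],0.257]
    - [10,[163,265,0],0.257]
    - [10,[163,265,0],0.257]
    - [10,[163,265,0],0.257]

```text
t: 8.5
eef_pos: [0.6085, 0.0451, 0.1995]
tool_rot: [-0.0, 0.997, -0.082, -0.001]
contact_force: [0.3, 0.7, -2.2]
gripper_width: 0.244
```

```bash
python3 - <<'E'
from h import *
o,r,y=tool();m=camera_model('wrist');im=read_camera('wrist');print(o['eef_pos'],y,o['contact_force'],o['gripper_width']*85.4)
cv2.imwrite('pics/w5.png',im);cv2.imwrite('pics/s5.png',read_camera('side'));cv2.imwrite('pics/t5.png',read_camera('top'))
E
```

```text
[0.60852306 0.04509424 0.1995226 ] -9.440699436097994 [ 0.3027985   0.66548823 -2.17839152] 20.804741852333613
```

View pics/w5.png

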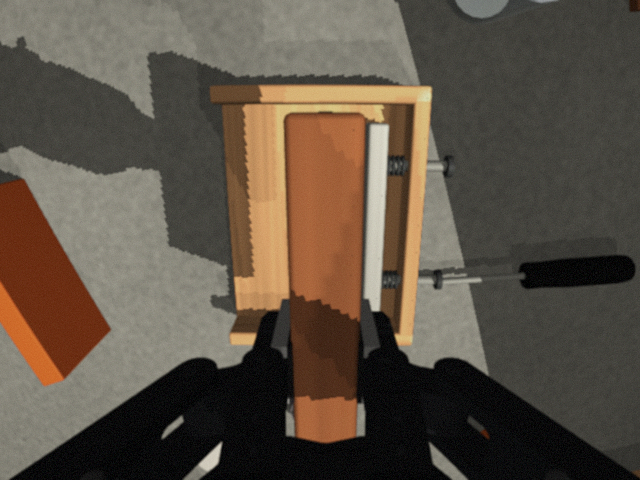

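View pics/s5.png

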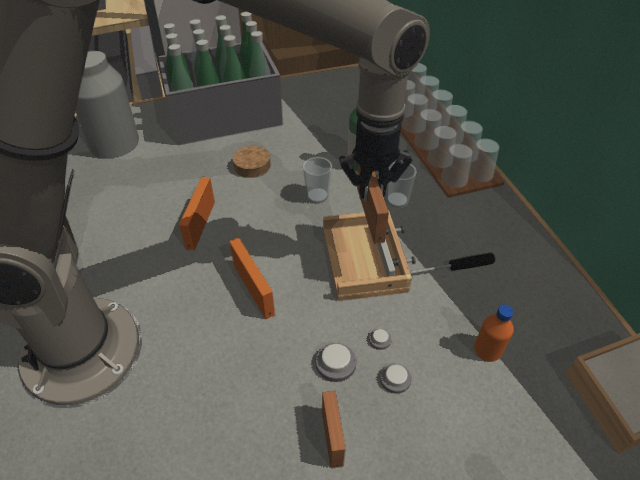

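The rail hangs upright over the rack (wrist: rail columns 287–365, bar front edge from (369,123) to ~(364,310)). I refine the rack pose from the wrist view.

```bash
python3 - <<'E'
from h import *
o,r,y=tool();m=camera_model('wrist')
im=cv2.imread('pics/w5.png')
pts={'TL':(210,87),'TR':(431,87),'BR':(412,343),'BL':(231,345),'bar1':(369,124),'bar2':(364,305),'bar1r':(388,124)}
P={k:onz(m,v,.048) for k,v in pts.items()}
for k,v in P.items():print(k,v.round(4),(1000*r.inv().apply(v-o['eef_pos'])).round(1))
c=np.mean([P[k] for k in('TL','TR','BR','BL')],0);print('c',c, [np.linalg.norm(P[a]-P[b]).round(4) for a,b in(('TL','TR'),('TR','BR'),('BR','BL'),('BL','TL'))])
for a,b in (('TR','BR'),('TL','BL'),('bar1','bar2')):
    d=P[b]-P[a];print(a,np.degrees(np.arctan2(d[1],d[0]))+90)
cv2.imwrite('pics/w5c.png',cv2.resize(im[70:360,200:450],None,fx=2.,fy=2.,interpolation=2))
E
```

```text
TL [0.548  0.1544 0.048 ] [-77.9 -97.8 152.3]
TR [0.6942 0.13   0.048 ] [ 70.3 -97.6 152.3]
BR [ 0.6623 -0.0637  0.048 ] [ 70.6  98.7 152.2]
BL [ 0.5154 -0.0415  0.048 ] [-78.  100.8 152.2]
bar1 [0.6497 0.1124 0.048 ] [ 29.3 -73.  152.3]
bar2 [ 0.6279 -0.0226  0.048 ] [ 29.9  63.7 152.2]
bar1r [0.6625 0.1104 0.048 ] [ 42.3 -73.1 152.3]
c [0.60495736 0.04478491 0.048     ] [np.float64(0.1482), np.float64(0.1963), np.float64(0.1486), np.float64(0.1986)]
TR -9.337063861778972
TL -9.43762343386345
bar1 -9.139125032197526
```

View pics/w5c.png

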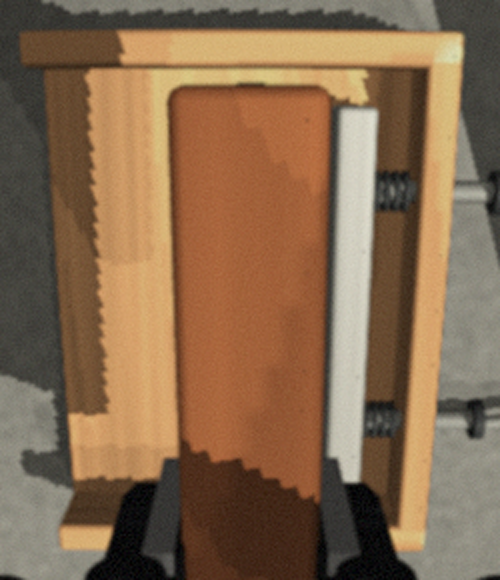

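Rack centre is ~4 mm behind the tool axis and ~1 mm along it, with yaw agreeing within 0.3°. That leaves 18 mm gap to the bar and ~8 mm to each cheek. Lower it.

>>> arm_command:
  series:
    - [10,[0,1,40],0]
    - [10,[0,1,80],0]
    - [10,[0,1,105],0]
    - [10,[0,1,114],0]
    - [10,[0,1,117],0]
    - [10,[0,1,117],0]

```text
t: 9.4
eef_pos: [0.6102, 0.0426, 0.0843]
tool_rot: [-0.0, 0.997, -0.083, 0.001]
contact_force: [0.3, -0.3, -2.3]
gripper_width: 0.246
```

```bash
python3 - <<'E'
from h import *
o,r,y=tool();m=camera_model('wrist');im=read_camera('wrist');print(o['eef_pos'],y,o['contact_force'],r.inv().apply(o['contact_force']),o['gripper_width']*85.4)
cv2.imwrite('pics/w6.png',im);cv2.imwrite('pics/s6.png',cv2.resize(read_camera('side')[140:310,300:450],None,fx=4,fy=3.5))
E
```

```text
[0.61020845 0.04263332 0.08432206] -9.551567827514202 [ 0.27526865 -0.33202937 -2.25556053] [0.32299367 0.28291144 2.25592682] 21.005871056383572
```

View pics/w6.png

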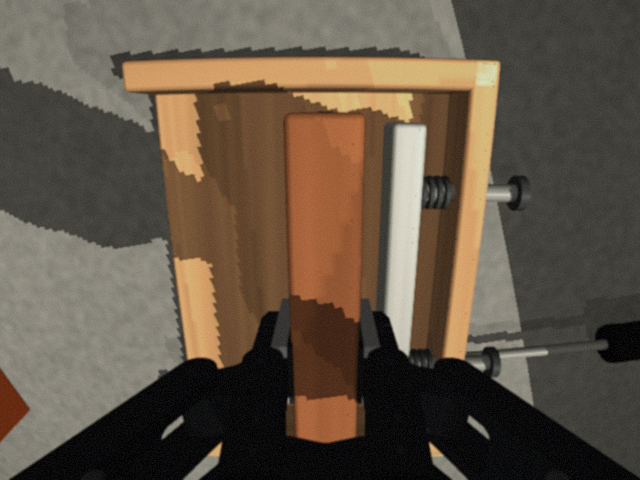

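View pics/s6.png

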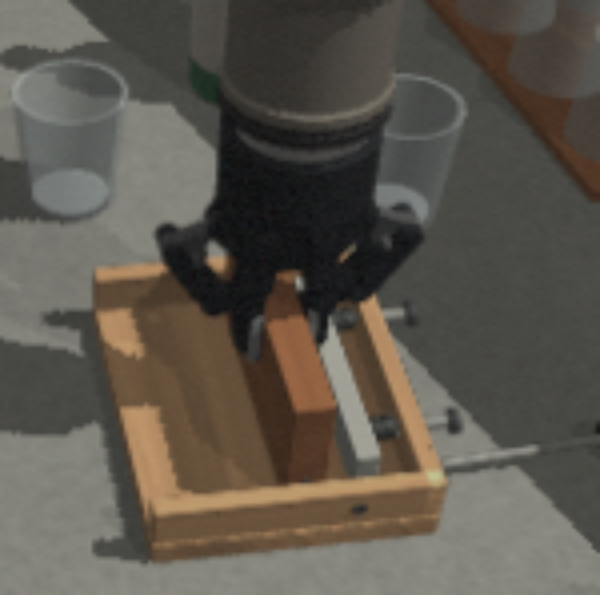

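Inside the rack, square, still 5 mm above the base. Lower slowly until it carries load.

>>> arm_command:
  series:
    - [10,[0,0,2],0]
    - [10,[0,0,3.5],0]
    - [10,[0,0,3.5],0]

```text
t: 9.88
eef_pos: [0.6095, 0.0422, 0.0797]
tool_rot: [0.0, 0.997, -0.083, -0.0]
contact_force: [0.3, -0.0, -2.1]
gripper_width: 0.242
```

>>> arm_command:
  series:
    - [10,[0,0,1],0]
    - [10,[0,0,1.5],0]
    - [10,[0,0,1.5],0]

```text
t: 10.25
eef_pos: [0.6097, 0.0422, 0.0794]
tool_rot: [0.0, 0.997, -0.084, 0.0]
contact_force: [-2.0, -1.0, 7.9]
gripper_width: 0.252
```

Touching the base with ~10 N. Now I approach the bar, watching the force.

>>> arm_command:
  series:
    - [10,[3,0,-0.3],0]
    - [10,[6,0,-0.3],0]
    - [10,[9,0,-0.3],0]
    - [10,[12,0,-0.3],0]
    - [10,[12,0,-0.3],0]

```text
t: 10.88
eef_pos: [0.6211, 0.0409, 0.0794]
tool_rot: [-0.0, 0.997, -0.083, -0.0]
contact_force: [-4.3, 0.6, 5.8]
gripper_width: 0.245
```

>>> arm_command:
  series:
    - [10,[1,0,0],0]
    - [10,[2,0,0],0]
    - [10,[2,0,0],0]

```text
t: 11.25
eef_pos: [0.6227, 0.0407, 0.0793]
tool_rot: [-0.0, 0.997, -0.083, -0.001]
contact_force: [-4.0, 0.7, 7.4]
gripper_width: 0.244
```

>>> arm_command:
  series:
    - [10,[1,0,0],0]
    - [10,[2,0,0],0]
    - [10,[2,0,0],0]

```text
t: 11.62
eef_pos: [0.6247, 0.0403, 0.0793]
tool_rot: [-0.0, 0.997, -0.083, -0.001]
contact_force: [-4.6, 0.6, 5.9]
gripper_width: 0.245
```

>>> arm_command:
  series:
    - [10,[1,0,0],0]
    - [10,[2,0,0],0]
    - [10,[2,0,0],0]

```text
t: 12.0
eef_pos: [0.626, 0.0402, 0.0793]
tool_rot: [-0.0, 0.997, -0.083, -0.001]
contact_force: [-7.0, 1.1, 8.7]
gripper_width: 0.244
```

```bash
python3 - <<'E'
from h import *
o,r,y=tool();m=camera_model('wrist');im=read_camera('wrist');print(o['eef_pos'],y,r.inv().apply(o['contact_force']),o['torque'],o['gripper_width']*85.4)
cv2.imwrite('pics/w7.png',im)
d=o['eef_pos'][:2]-np.array([.6048,.0446]);a=np.radians(-9.4);print('tcp rack x',d@[np.cos(a),np.sin(a)],'y',d@[-np.sin(a),np.cos(a)])
E
```

```text
[0.62599336 0.04015869 0.07933577] -9.538958760315907 [-7.1247657   0.12663859 -8.65653092] [ 0.24996342  1.60128219 -0.04764141] 20.81414963541057
tcp rack x 0.021634160674928266 y -0.0009202493594801615
```

View pics/w7.png

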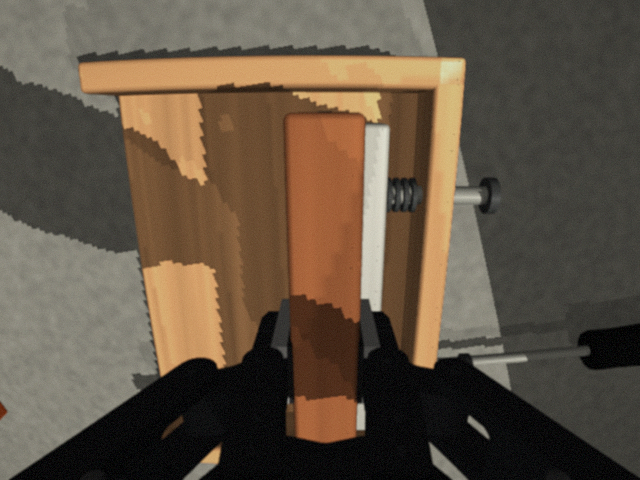

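The force step from 4.5 to 7.1 N (the 2.8 N preload) shows first contact. Now ~8 mm more in small steps.

>>> arm_command:
  series:
    - [10,[0.5,0,0],0]
    - [10,[1,0,0],0]
    - [10,[1,0,0],0]

```text
t: 12.42
eef_pos: [0.6261, 0.0401, 0.0794]
tool_rot: [0.0, 0.997, -0.083, -0.002]
contact_force: [-10.0, 0.8, 11.2]
gripper_width: 0.246
```

>>> arm_command:
  series:
    - [10,[1,0,0],0]
    - [10,[2,0,0],0]
    - [10,[2,0,0],0]

```text
t: 12.8
eef_pos: [0.6275, 0.0399, 0.0794]
tool_rot: [0.0, 0.997, -0.083, -0.003]
contact_force: [-11.3, 0.1, 13.4]
gripper_width: 0.246
```

>>> arm_command:
  series:
    - [10,[1,0,0],0]
    - [10,[2,0,0],0]
    - [10,[2,0,0],0]

```text
t: 13.18
eef_pos: [0.6291, 0.0396, 0.0794]
tool_rot: [0.0, 0.997, -0.083, -0.003]
contact_force: [-13.1, 1.5, 14.0]
gripper_width: 0.247
```

```bash
python3 - <<'E'
from h import *
o,r,y=tool();m=camera_model('wrist');im=read_camera('wrist');print(o['eef_pos'],y,r.inv().apply(o['contact_force']),o['torque'],o['gripper_width']*85.4)
cv2.imwrite('pics/w8.png',cv2.resize(im[30:380,250:500],None,fx=2,fy=1.7));cv2.imwrite('pics/s8.png',cv2.resize(read_camera('side')[190:310,310:440],None,fx=5,fy=5,interpolation=2))
d=o['eef_pos'][:2]-np.array([.6048,.0446]);a=np.radians(-9.4);print('tcp rack x',d@[np.cos(a),np.sin(a)],'y',d@[-np.sin(a),np.cos(a)])
E
```

```text
[0.62908906 0.03961217 0.07937872] -9.563563457663948 [-13.27505995   0.73884231 -13.90886573] [ 0.47324297  3.08273818 -0.26743522] 21.09877989966507
tcp rack x 0.02477755082544124 y -0.0009538183436824182
```

View pics/w8.png

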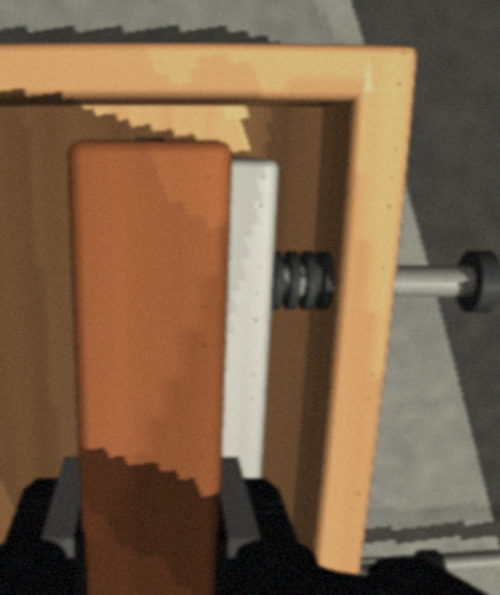

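View pics/s8.png

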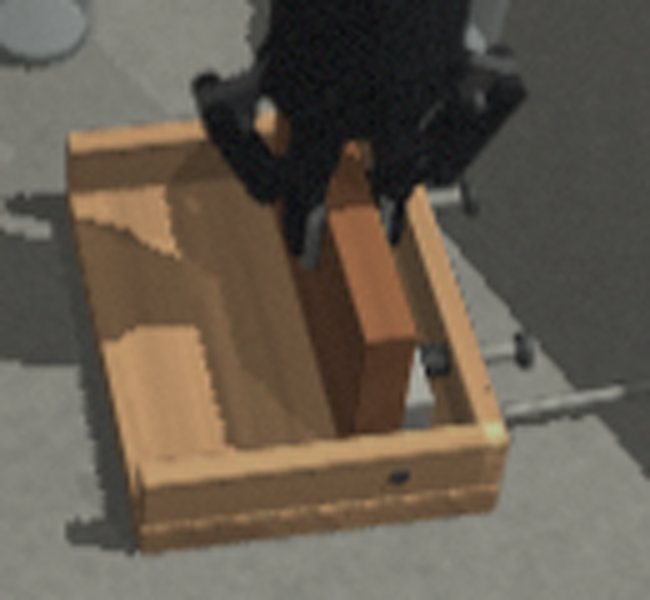

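```bash
cat > gap.py <<'E'
import sys
from h import *
def gap(im,m,tag):
    o,r,y=tool()
    # row profile along several rows, bar back edge (bright grey -> dark) and wall top inner edge (brown->wood)
    cv2.imwrite(f'pics/{tag}.png',cv2.resize(im[90:250,330:490],None,fx=4,fy=4,interpolation=2))
E
python3 - <<'E'
from h import *
o,r,y=tool();m=camera_model('wrist')
def G(bar,wall):
    A=onz(m,bar,.048);B=onz(m,wall,.048);return A.round(4),B.round(4),(1000*r.inv().apply(B-A)).round(1)
# from w8 crop (scale 2,1.7; offset 250,30)
for b,w in (((277,165),(352,165)),((270,320),(345,320)),((263,450),(333,450))):
    print(G((250+b[0]/2,30+b[1]/1.7),(250+w[0]/2,30+w[1]/1.7)))
E
```

```text
(array([0.6648, 0.1093, 0.048 ]), array([0.6792, 0.107 , 0.048 ]), array([14.6, -0.2, -0.1]))
(array([0.659 , 0.0734, 0.048 ]), array([0.6743, 0.0709, 0.048 ]), array([15.5, -0.1, -0.1]))
(array([0.6533, 0.0392, 0.048 ]), array([0.6686, 0.0366, 0.048 ]), array([15.5,  0. , -0.1]))
```

Force and TCP agree on ~3 mm so far, while the picture gap of ~15 mm suggests 1–2 mm. I continue gently, and unload the downforce a bit to cut friction.

>>> arm_command:
  series:
    - [10,[1,0,-0.2],0]
    - [10,[2,0,-0.3],0]
    - [10,[2,0,-0.3],0]

```text
t: 13.65
eef_pos: [0.6307, 0.0394, 0.0793]
tool_rot: [0.0, 0.997, -0.083, -0.004]
contact_force: [-12.6, 1.7, 12.9]
gripper_width: 0.246
```

>>> arm_command:
  series:
    - [10,[1,0,0],0]
    - [10,[2,0,0],0]
    - [10,[2,0,0],0]
    - [10,[2,0,0],0]

```text
t: 14.15
eef_pos: [0.6322, 0.0391, 0.0794]
tool_rot: [0.0, 0.997, -0.083, -0.004]
contact_force: [-13.9, -0.1, 15.8]
gripper_width: 0.243
```

```bash
python3 - <<'E'
from h import *
o,r,y=tool();m=camera_model('wrist');im=read_camera('wrist');print(o['eef_pos'],y,r.inv().apply(o['contact_force']),o['torque'],o['gripper_width']*85.4)
cv2.imwrite('pics/w9f.png',im)
d=o['eef_pos'][:2]-np.array([.6048,.0446]);a=np.radians(-9.4);print('tcp rack x',d@[np.cos(a),np.sin(a)],'y',d@[-np.sin(a),np.cos(a)])
for n in ('w6','w7','w9f'):
    g=cv2.GaussianBlur(cv2.imread(f'pics/{n}.png'),(3,3),0)
    for row in (130,145,160):
        print(n,row,[f'{u}:{g[row,u,0]},{g[row,u,2]}' for u in range(374,480,3)])
E
```

```text
[0.63220593 0.03913311 0.0793924 ] -9.554032441888133 [-13.83309255   2.40156543 -15.64625931] [ 0.56899303  3.4427412  -0.25961831] 20.744503478357725
tcp rack x 0.027930809643811495 y -0.0009173829109296352
w6 130 ['374:48,103', '377:51,110', '380:49,108', '383:51,89', '386:54,60', '389:53,59', '392:66,74', '395:133,149', '398:187,206', '401:195,214', '404:199,217', '407:200,217', '410:201,218', '413:201,219', '416:203,219', '419:193,205', '422:209,219', '425:159,178', '428:46,92', '431:47,99', '434:49,102', '437:47,102', '440:49,105', '443:48,102', '446:41,87', '449:34,72', '452:33,71', '455:31,67', '458:32,66', '461:32,65', '464:31,67', '467:61,127', '470:100,199', '473:118,215', '476:119,215', '479:119,214']
w6 145 ['374:47,102', '377:51,109', '380:50,108', '383:52,78', '386:55,61', '389:55,60', '392:79,88', '395:148,164', '398:191,209', '401:195,213', '404:199,217', '407:201,219', '410:202,219', '413:199,217', '416:204,220', '419:208,218', '422:204,216', '425:117,143', '428:43,92', '431:46,101', '434:49,103', '437:50,104', '440:50,105', '443:46,100', '446:35,73', '449:33,72', '
[... 3016 characters left out ...]
40:118,213', '443:109,188', '446:125,140', '449:79,88', '452:60,66', '455:58,65', '458:59,65', '461:61,67', '464:60,68', '467:64,73', '470:62,70', '473:61,70', '476:59,67', '479:61,68']
w9f 160 ['374:176,194', '377:187,204', '380:196,214', '383:197,214', '386:156,174', '389:51,101', '392:48,103', '395:48,103', '398:50,104', '401:39,83', '404:32,70', '407:28,63', '410:32,65', '413:38,81', '416:73,155', '419:103,207', '422:110,212', '425:114,213', '428:118,214', '431:120,214', '434:122,213', '437:121,214', '440:114,214', '443:117,154', '446:125,139', '449:125,141', '452:91,101', '455:60,66', '458:60,67', '461:61,68', '464:61,69', '467:60,67', '470:62,69', '473:62,68', '476:60,66', '479:60,66']
```

Gap in the wrist picture (row 145): 43.5 px at first contact (16 mm), now 29.5 px, so ~11 mm. That puts the bar ~5.2 mm in; the TCP says ~5.7 mm. Go ~2.5 mm more.

>>> arm_command:
  series:
    - [10,[1,0,-0.2],0]
    - [10,[2,0,-0.4],0]
    - [10,[2,0,-0.4],0]
    - [10,[2,0,-0.4],0]

```text
t: 14.7
eef_pos: [0.6339, 0.0388, 0.0794]
tool_rot: [0.0, 0.997, -0.083, -0.004]
contact_force: [-14.3, 1.5, 13.2]
gripper_width: 0.242
```

>>> arm_command:
  series:
    - [10,[0.5,0,0],0]
    - [10,[1,0,0],0]
    - [10,[1,0,0],0]
    - [10,[1,0,0],0]

```text
t: 15.2
eef_pos: [0.6345, 0.0387, 0.0794]
tool_rot: [0.0, 0.997, -0.083, -0.005]
contact_force: [-15.6, 1.8, 14.1]
gripper_width: 0.247
```

```bash
cat > chk.py <<'E'
import sys
from h import *
o,r,y=tool();m=camera_model('wrist');im=read_camera('wrist');print(o['t'],o['eef_pos'],y,r.inv().apply(o['contact_force']),o['gripper_width']*85.4)
n=sys.argv[1];cv2.imwrite(f'pics/{n}.png',im)
d=o['eef_pos'][:2]-np.array([.6048,.0446]);a=np.radians(-9.4);print('tcp rack x',d@[np.cos(a),np.sin(a)],'y',d@[-np.sin(a),np.cos(a)])
def cross(p,lvl,up,a,b):
    for u in range(a,b):
        if up and p[u]<lvl<=p[u+1] or (not up and p[u]>=lvl>p[u+1]): return u+(lvl-p[u])/(p[u+1]-p[u])
for f in ('w6','w7','w9f',n):
    g=cv2.GaussianBlur(cv2.imread(f'pics/{f}.png'),(3,3),0).astype(float);v=[]
    for row in (130,138,145,152,160):
        b=cross(g[row,:,0],120,False,380,470);w=cross(g[row,:,2],140,True,int(b)+8,490);v.append((round(b,1),round(w,1),round(w-b,1)))
    print(f,v)
E
python3 chk.py w10
```

```text
15.2 [0.63452689 0.03871685 0.07941146] -9.550293899281646 [-15.79981161   0.86846766 -13.96913262] 21.065856906071073
tcp rack x 0.030288596258904 y -0.0009489815465790778
w6 [(np.float64(425.8), np.float64(467.5), np.float64(41.7)), (np.float64(425.2), np.float64(467.0), np.float64(41.7)), (np.float64(424.9), np.float64(466.3), np.float64(41.4)), (np.float64(424.4), np.float64(465.7), np.float64(41.3)), (np.float64(424.0), np.float64(464.9), np.float64(40.9))]
w7 [(np.float64(389.0), np.float64(432.5), np.float64(43.5)), (np.float64(388.6), np.float64(432.0), np.float64(43.4)), (np.float64(388.3), np.float64(431.7), np.float64(43.3)), (np.float64(387.9), np.float64(431.1), np.float64(43.1)), (np.float64(387.6), np.float64(430.5), np.float64(42.8))]
w9f [(np.float64(388.2), np.float64(417.0), np.float64(28.8)), (np.float64(387.9), np.float64(416.8), np.float64(28.9)), (np.float64(387.6), np.float64(416.4), np.float64(28.8)), (np.float64(387.3), np.float64(415.9), np.float64(28.6)), (np.float64(386.9), np.float64(415.4), np.float64(28.5))]
w10 [(np.float64(388.2), np.float64(411.2), np.float64(23.0)), (np.float64(387.8), np.float64(411.0), np.float64(23.2)), (np.float64(387.5), np.float64(410.6), np.float64(23.1)), (np.float64(387.3), np.float64(410.2), np.float64(22.9)), (np.float64(386.9), np.float64(409.6), np.float64(22.7))]
```

The picture difference gives ~20 px × 0.41 ≈ 8.3 mm. The TCP gives ~8 mm and the force ~7 mm, so the bar is about half-way in. I check flushness and the other objects.

```bash
python3 - <<'E'
from h import *
im=read_camera('side');cv2.imwrite('pics/s10f.png',im);cv2.imwrite('pics/s10.png',cv2.resize(im[190:310,310:440],None,fx=5,fy=5,interpolation=2));cv2.imwrite('pics/t10.png',read_camera('top'))
w=cv2.imread('pics/w10.png');cv2.imwrite('pics/w10c.png',cv2.resize(w[40:360,260:480],None,fx=2,fy=1.8))
E
```

```text
(no output)
```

View pics/s10.png

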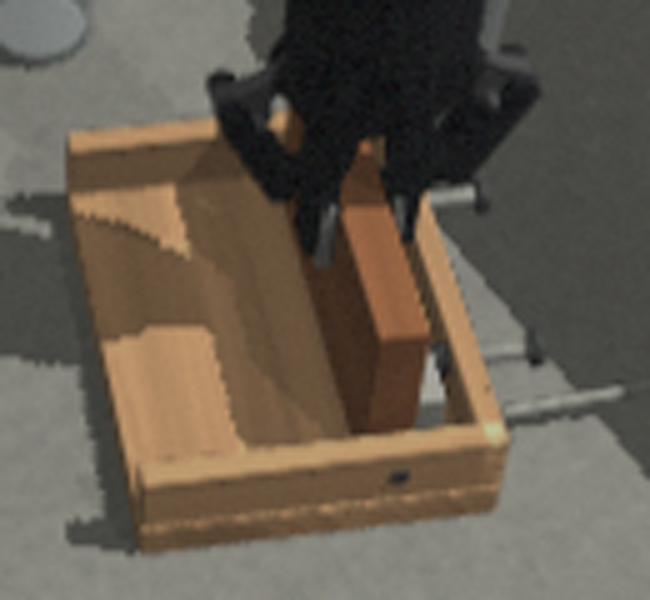

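View pics/w10c.png

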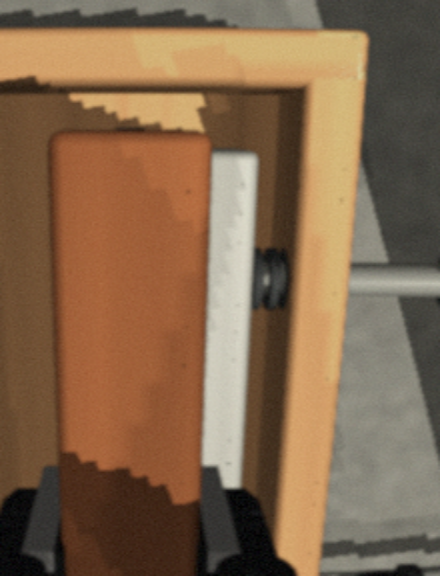

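View pics/t10.png

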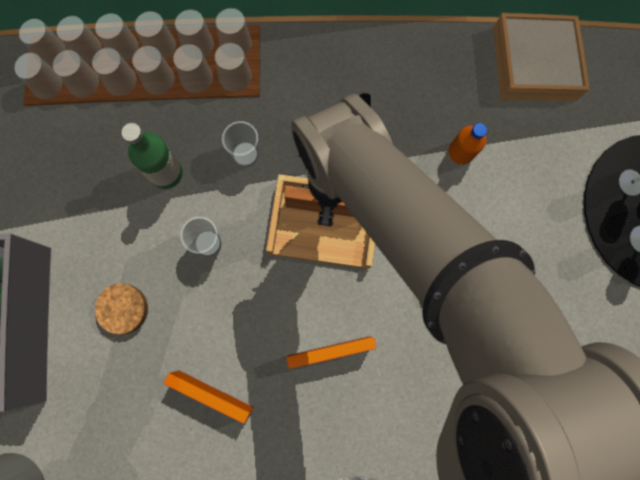

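The bar is parallel and the rail flush, seated on the base. The other items are where they were. I hold one second to check steadiness.

>>> arm_command:
  series:
    - [10,[0,0,0],0]
    - [10,[0,0,0],0]
    - [10,[0,0,0],0]
    - [10,[0,0,0],0]
    - [10,[0,0,0],0]
    - [10,[0,0,0],0]
    - [10,[0,0,0],0]
    - [10,[0,0,0],0]

```text
t: 16.35
eef_pos: [0.6345, 0.0388, 0.0794]
tool_rot: [0.0, 0.997, -0.083, -0.005]
contact_force: [-14.4, 2.0, 13.7]
gripper_width: 0.244
```

```bash
python3 chk.py w11 | sed -n '1,2p;6p'
```

```text
16.35 [0.63451282 0.03875097 0.0793915 ] -9.54987830691346 [-14.66893742   0.44083258 -13.60366841] 20.838030185946092
tcp rack x 0.030269138851202342 y -0.0009176110937455456
w11 [(np.float64(388.2), np.float64(411.2), np.float64(23.0)), (np.float64(387.9), np.float64(411.0), np.float64(23.1)), (np.float64(387.5), np.float64(410.6), np.float64(23.1)), (np.float64(387.3), np.float64(410.2), np.float64(22.9)), (np.float64(386.8), np.float64(409.7), np.float64(22.9))]
```

Steady. Hand in.

```bash
python3 -c "
from station import bot
print(bot.hand_in())"
```

```text
the job is handed in; nothing more can be done
None
```

I rang the call button, stood the long rail in the rack and pressed the sprung bar in by about 8 mm of its 16 mm travel. I handed in at 16 s, still holding the rail there.

- **Call button:** I pressed the middle-sized button until it bottomed out at 38 N, far above its 5 N spring. A picture afterwards showed the cap fully up again.
- **Bar travel:** the checks do not agree exactly. The picture gap gave about 8.2 mm and the arm's position about 8 mm. Force less estimated friction gave about 7 mm. Read absolutely, against the 16 mm rest gap, the picture gave only about 6.6 mm, but the same reading comes out nearly 2 mm too wide with the bar at rest. All of these are well short of the end.
- **Holding the rail:** over the last second before hand-in nothing moved, with about 14–15 N pushing toward the bar (part of it friction) and about 14 N down on the base board. The tool leans about 0.6°, and the rail looks flush with the bar.
- **Other things on the table:** the last top picture shows the glasses, bottles, coasters and orange boards where they were. The arm hid the offcut, the other call buttons and most of the screwdriver from that view, so I did not re-check those at the end.

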